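Make up two sampling kits

ROBOT

A 6-joint arm with a two-finger parallel gripper is mounted at the origin on a cart in front of the work surface, level with it; the furniture and walls round the work are solid. World frame = base frame: x ahead of the robot, y to its left, z up, the work surface at z = 0. Lengths are in mm, angles in rad, forces in N, time in s.
With the tool pointing down it reaches from about 275 to 750 mm from the base axis. Payload 10.2 kg.
Tool frame: the origin (TCP) lies midway between the tips of the shut fingers; the grasp point (between the pads) lies 19 mm behind it (ctrl.grasp_offset is the distance from the TCP to the grasp point, in mm); z points along the fingers, y is the line along which they close (so a half turn about z gives the same grasp; the last joint's range is limited). The gripper opens to 85 mm and grips with 20 to 120 N. Pads are 22 mm wide; open, the fingers measure 114 mm over their backs; the gripper's body (76 mm by 85 mm) begins 54 mm behind the grasp point. The pads swing forward as they close: fully open they stand 13 mm farther back than shut.
Start: joints at [-1.331, 0.313, 1.498, -0, 1.331, -0.223], TCP at [234.378, -469.785, 231.294] pointing down, gripper open.
Joint ranges: [-2.94, 2.94], [-0.97, 2.17], [0.19, 2.56], [-1.23, 4.37], [0.02, 3.11], [-2.88, 2.88]. Speed limits (rad/s): [2.39, 2.39, 3.01, 3.14, 3.14, 3.14].

INTERFACE

Orientations are given as a unit quaternion [w, x, y, z].
In Python, from rig import ctrl, viewer, models gives the robot as it stands. The module is installed in compiled form; this text tells all that it offers.
- The arm moves only by the shell command python3 -m pendant 'ROWS' [OPENING] [FORCE]. ROWS is text: rows parted by semicolons, each of 4 numbers parted by spaces: the shift along the tool's x, y, z in m, then the turn about the tool's z in rad. In form: x y z yaw; .... A call has 1 to 10 rows; each row shifts and turns the commanded pose from where the row before left it, along the tool's axes as they then stand; what a row does not reach is not made up. A row lasts 1/8 s, in which the tool goes at most 62.5 mm and 10.7 degrees, less where a joint would pass 70% of its speed; a pose out of reach is approached as far as the arm can. A call is refused whole if a number of a shift passes 0.0625 or a number of a turn 0.188, either way. A call with a gripper value outside its range is refused whole. OPENING is the opening, from 0 (shut) to 1 (fully open), set as the call begins (- or left out, the last holds). The fingers move at their own pace and stop on an object; FORCE is the grip in N (left out, the last holds). Time passes only in rows, so rows that do not move let the fingers close. It gives the time, the measured TCP pose, the force, the opening and the grip force at its end, in the units of the state.
- ctrl.sense(): the state, without advancing time (a new reading comes with each control period).
- viewer.capture(name): name is "scene" or "top" or "wrist"; returns a dict with "color" (384x512x3 uint8, red, green, blue), "vertical_fov" (degrees; the focal length in pixels is half the picture's height over the tangent of half this angle, whatever the lens; pixels are square), "cx", "cy" (the principal point, pixels), "dist" ([k1, k2, p1, p2, k3] as OpenCV has them; the pictures are not rectified), "pose" (4x4, takes a point from camera to world coordinates). Camera axes: x right, y down, z forward; pixel columns grow to the right and rows downward; lengths in mm; the calibration is good to about 2 mm. A picture is of the moment at which its call begins. There is no depth.
- ctrl.finish_job(): hands the job in; it is judged then, once.
Trained networks look in the newest picture that a camera, given by its name, has taken for a name from the list of things; names that differ only in an ending like _2 or _b are one class to them, and where a whole thing is asked for, a point or a joint stands for the part that bears it (a point fixed in the world has none). Each returns a list of dicts, best first, with "p" (0 to 1); they miss things now and then, are a little off and sometimes report something else, mostly with a low value. They report only what shows in the picture. A call takes as long as a camera call.
- models.boxes_of(camera, query): "at" ([x, y, z] in mm, in world coordinates, good to about 4 mm: the middle of the surface that is visible of it).
The state is a dict: "time_s": time; "joints": joint angles; "dq": joint speeds; "tau": joint torques, N m; "eef_pos": TCP position; "ee_rot": TCP orientation; "force": force on the tool from outside, world axes, zero at the start; "wrist_torque": the same for the moment, N m; "grip_width": opening from 0.0 (shut) to 1.0 (fully open); "grip_force": force on a finger pad.
Only numpy, scipy, OpenCV 4.12 (cv2) and the standard library are available. Lean on these libraries where they do the work, as an engineer would, in place of code of your own. Each camera call takes 0.05 s, during which the arm holds its last target. There are 200 camera calls.

TASK

Make up the two sampling kits from the stock. The blue tray gets the blue-capped jar, the black-capped jar and the black marker; the yellow tray gets the white-capped jar and the blue marker. Set each jar down gently (never tip or drop it) so that it stands upright on the bottom of a well of its own (either well of its tray), lay each marker lengthwise and centred across the two notches of its tray's marker rest, and leave the red-capped jar, the timer and the roll of tape beside the trays where they are.

Things in the scene. Friction and masses are not known exactly. Their poses are not given: they have to be found in the camera images.
- jar_blue_center (a point): Clear sample jar with a blue screw cap, 44 mm across, 68 mm high, standing upright on the worktop; the point is its centre, 34 mm above its underside; z points up out of the cap. Round: can be gripped from any side.
- jar_black_center (a point): Clear sample jar with a black screw cap, 56 mm across, 82 mm high, standing upright on the worktop; the point is its centre, 41 mm above its underside; z points up out of the cap. Round: can be gripped from any side.
- jar_white_center (a point): Clear sample jar with a white screw cap, 48 mm across, 72 mm high, standing upright on the worktop; the point is its centre, 36 mm above its underside; z points up out of the cap. Round: can be gripped from any side.
- marker_black_center (a point): Felt marker, white barrel with a black cap, lying flat on the worktop: 17 mm wide, 17 mm high, 128 mm long, long axis = its y, roughly across the robot's view. The point is its centre, 8.5 mm above its underside. The stock (3 jars, 2 markers) lies in a row nearest the robot, in any order.
- marker_blue_center (a point): Felt marker, white barrel with a blue cap, lying flat on the worktop: 17 mm wide, 17 mm high, 128 mm long, long axis = its y, roughly across the robot's view. The point is its centre, 8.5 mm above its underside. The stock (3 jars, 2 markers) lies in a row nearest the robot, in any order.
- blue_tray: Blue tray fixed on the worktop, 160 x 200 mm; origin centre of underside, x away from robot. Near side: grey block 17 mm high, two round jar wells 76 mm wide at x=-31, y=-45 and +45 mm; well floor 5 mm above worktop. Far side: marker rest, two uprights at y=-36 and +36 mm, 8 mm thick, each with a notch 40 mm wide at x=+47 mm; notch floors 38 mm, horns 48 mm high. Marker lies along y, centre at y=0.
- yellow_tray: Yellow tray fixed on the worktop, 160 x 200 mm; origin centre of underside, x away from robot. Near side: grey block 17 mm high, two round jar wells 76 mm wide at x=-31, y=-45 and +45 mm; well floor 5 mm above worktop. Far side: marker rest, two uprights at y=-36 and +36 mm, 8 mm thick, each with a notch 40 mm wide at x=+47 mm; notch floors 38 mm, horns 48 mm high. Marker lies along y, centre at y=0.
- jar_red_center (a point): Clear sample jar with a red screw cap, 62 mm across, 98 mm high, standing between the two trays; not needed, to be left alone. The point is its centre, 49 mm above its underside.
- timer: Small pale lab timer with a display, 62 x 76 x 52 mm, beside the work at the far left; not needed. Origin at the centre of its underside.
- tape_roll: Roll of beige masking tape lying flat, 104 mm across, 25 mm high, beside the work at the far right; not needed. Origin at the centre of its underside.

How it is judged:
By the outcome, as a careful person would: the job done as asked, in the order asked, and still so for the second after the job is handed in, with the robot touching nothing.
It also fails if it takes over 106 s, if anything falls off the work surface, if the arm or the gripper's body presses on something with over 40 N, if the wrist force passes 120 N, or if a joint passes its speed limit or range.

## Working session

There is one attempt and no reset: what is moved stays moved. The work goes in short steps, Python scripts to look and compute and a shell command to move; the robot and the scene stay as the last step left them, time stands still between calls to the robot, and variables do not carry over. Pictures are saved under pics/ and viewed, at most 14 in all, crops included, and the job is handed in when it is done.

```bash
mkdir -p pics
cat > h.py <<'E'
import numpy as np,cv2
from rig import ctrl,viewer,models
def cap(n,f=None):
    c=viewer.capture(n)
    if f: cv2.imwrite('pics/'+f,c['color'][:,:,::-1])
    return c
def K(c):
    h=c['color'].shape[0]; f=h/2/np.tan(np.radians(c['vertical_fov'])/2)
    return np.array([[f,0,c['cx']],[0,f,c['cy']],[0,0,1.]])
def ray(c,u,v,z):
    p=cv2.undistortPoints(np.array([[[u,v]]],float),K(c),np.array(c['dist'],float))[0,0]
    T=np.array(c['pose']); d=T[:3,:3]@np.array([p[0],p[1],1]); o=T[:3,3]
    return o+d*(z-o[2])/d[2]
def proj(c,P):
    T=np.linalg.inv(np.array(c['pose'])); P=np.array(P,float).reshape(-1,3)
    q,_=cv2.projectPoints(P,cv2.Rodrigues(T[:3,:3])[0],T[:3,3],K(c),np.array(c['dist'],float)); return q[:,0]
E
python3 - <<'E'
from h import *
np.set_printoptions(precision=1,suppress=True)
s=ctrl.sense();print(s['time_s'],s['eef_pos'],s['ee_rot'],s['grip_width'],ctrl.grasp_offset)
for n in('scene','top'):
    c=cap(n,n+'0.png');print(n,np.array(c['pose'])[:3,3])
    for q in('jar_blue_center','jar_black_center','jar_white_center','marker_black_center','marker_blue_center','blue_tray','yellow_tray','jar_red_center','timer','tape_roll'):
        print(q,[(np.round(d['at'],0).tolist(),round(d['p'],2),proj(c,d['at'])[0].round().tolist()) for d in models.boxes_of(n,q)[:2]])
E
```

```text
0.0 [ 234.3 -469.5  230.7] [-0.   1.   0.2  0. ] 1.001204481364338 18.700000000000003
scene [109.3 893.8 738.7]
jar_blue_center [([441.0, 194.0, 46.0], 0.83, [266.0, 247.0]), ([431.0, 330.0, 17.0], 0.17, [246.0, 290.0])]
jar_black_center [([443.0, -169.0, 58.0], 0.94, [310.0, 179.0])]
jar_white_center [([419.0, 20.0, 46.0], 0.92, [297.0, 214.0])]
marker_black_center [([427.0, 332.0, 15.0], 0.77, [247.0, 291.0])]
marker_blue_center [([438.0, -338.0, 16.0], 0.61, [326.0, 167.0])]
blue_tray [([580.0, -187.0, 11.0], 0.96, [276.0, 179.0]), ([582.0, 426.0, 31.0], 0.46, [173.0, 292.0])]
yellow_tray [([588.0, 201.0, 5.0], 0.76, [219.0, 244.0])]
jar_red_center [([597.0, 30.0, 66.0], 0.56, [243.0, 196.0])]
timer [([580.0, 428.0, 32.0], 0.68, [173.0, 293.0]), ([420.0, 21.0, 46.0], 0.54, [296.0, 214.0])]
tape_roll [([584.0, -414.0, 18.0], 0.76, [298.0, 151.0])]
top [ 396.7   -8.9 1450. ]
jar_blue_center [([445.0, 182.0, 67.0], 0.58, [200.0, 217.0])]
jar_black_center [([448.0, -181.0, 77.0], 0.65, [308.0, 215.0]), ([446.0, 178.0, 67.0], 0.22, [201.0, 216.0])]
jar_white_center [([427.0, 0.0, 73.0], 0.7, [254.0, 222.0]), ([445.0, 178.0, 66.0], 0.59, [201.0, 217.0])]
marker_black_center [([433.0, 316.0, 16.0], 0.45, [163.0, 221.0])]
marker_blue_center [([436.0, -349.0, 17.0], 0.47, [354.0, 219.0]), ([592.0, 184.0, 9.0], 0.21, [202.0, 175.0])]
blue_tray [([587.0, -200.0, 8.0], 0.91, [310.0, 176.0])]
yellow_tray [([597.0, 185.0, 6.0], 0.57, [201.0, 174.0])]
jar_red_center [([602.0, 8.0, 95.0], 0.7, [251.0, 169.0])]
timer [([588.0, 414.0, 34.0], 0.61, [135.0, 176.0])]
tape_roll [([586.0, -422.0, 20.0], 0.82, [373.0, 176.0]), ([444.0, 177.0, 68.0], 0.62, [201.0, 217.0])]
```

Run:
```python
import cv2
a=cv2.imread('pics/top0.png')[130:260,110:400];cv2.imwrite('pics/top0c.png',cv2.resize(a,None,fx=2.75,fy=2.75,interpolation=cv2.INTER_CUBIC))
```

```text
(no output)
```

View pics/top0c.png

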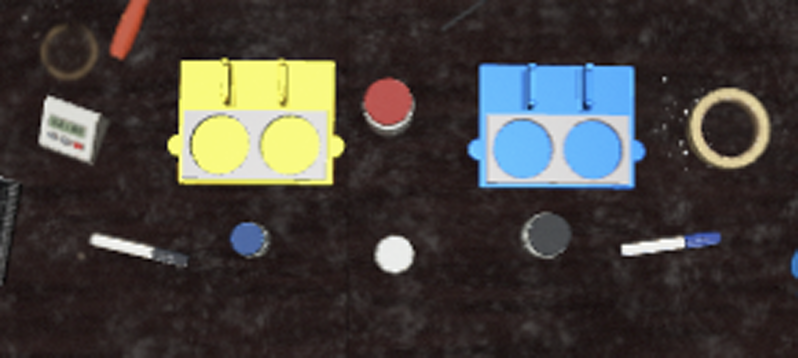

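View pics/scene0.png

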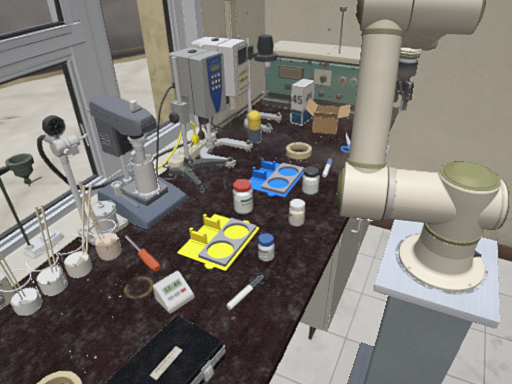

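The networks agree with the pictures. The top view shows the yellow tray at left (wells near (190,183) and (215,183)) and the blue tray at right (wells near (300,184) and (325,184)). The stock row from left to right is black marker, blue jar, white jar, black jar, blue marker. Next I'll refine these by colour segmentation.

```bash
cat >> h.py <<'E'
def blobs(c,m,lo,hi):
    n,l,s,ce=cv2.connectedComponentsWithStats(m.astype(np.uint8),connectivity=4)
    return [(i,l,s[i],ce[i]) for i in range(1,n) if lo<s[i][4]<hi]
def tool():
    from scipy.spatial.transform import Rotation as R
    s=ctrl.sense(); w,x,y,z=s['ee_rot']; M=R.from_quat([x,y,z,w]).as_matrix(); return np.array(s['eef_pos']),M,s
def go(x,y,z,ty=None):
    """ty: wanted world angle(deg) of tool y (mod 180). prints shift in tool axes (m) at present yaw and yaw delta (rad)"""
    p,M,s=tool(); d=M.T@(np.array([x,y,z])-p)/1000
    a=np.degrees(np.arctan2(M[1,1],M[0,1])); yaw=0
    if ty is not None: yaw=-(((ty-a)+90)%180-90)   # tool z down
    print('t',round(s['time_s'],2),'tcp',p.round(1),'toolY deg',round(a,1),'d',d.round(4),'yaw',round(np.radians(yaw),3),'j1,j6',np.round([s['joints'][0],s['joints'][5]],2),'F',np.round(s['force'],1),'w',round(s['grip_width'],3),'gf',round(s['grip_force'],1))
E
python3 - <<'E'
from h import *
np.set_printoptions(precision=1,suppress=True)
c=cap('top');hsv=cv2.cvtColor(c['color'],cv2.COLOR_RGB2HSV);H,S,V=hsv[...,0],hsv[...,1],hsv[...,2]
for n,m in(('yel',(H>22)&(H<38)&(S>80)&(V>120)),('blu',(H>98)&(H<116)&(S>80)&(V>140))):
    for i,l,s,ce in blobs(c,m,150,5000): print(n,s,ce,ray(c,*ce,8))
for n,(u,v),z in(('bj',(200,217),68),('wj',(254,222),72),('kj',(309,215),82)):
    print(n,ray(c,u,v,z))
# white barrels + caps
for nm,(x0,x1) in(('mk',(140,180)),('mb',(332,375))):
    m=np.zeros(V.shape,bool);m[208:230,x0:x1]=True
    g=c['color'].max(2)
    m&=(g>58)
    b=max(blobs(c,m,20,500),key=lambda t:t[2][4]); ys,xs=np.where(b[1]==b[0]);r=cv2.minAreaRect(np.c_[xs,ys].astype(np.float32));print(nm,r,ray(c,*r[0],10))
    bp=cv2.boxPoints(r);print([ray(c,*p,10)[:2] for p in bp])
w=cap('wrist','w0.png');print(np.array(w['pose']),w['vertical_fov']);p,M,s=tool();print(M)
go(440,-180,160,90)
E
```

```text
yel [ 171  151   64   46 1269] [203.8 166. ] [626.6 176.4   8. ]
yel [179 172  22  21 351] [189.4 182.1] [569.2 226.8   8. ]
yel [205 172  21  21 353] [214.9 182.2] [568.2 136.4   8. ]
blu [ 280  153   65   46 1266] [311.4 167.1] [ 620.4 -205.8    8. ]
blu [289 174  22  21 354] [299.6 183.8] [ 560.8 -162.8    8. ]
blu [315 174  21  21 353] [325. 184.] [ 559.6 -252.8    8. ]
blu [398 218  20  24 197] [407.9 229.3] [ 396.6 -545.7    8. ]
bj [443.7 180.2  68. ]
wj [426.   -1.2  72. ]
kj [ 447.7 -184.4   82. ]
mk ((159.7294921875, 220.02459716796875), (36.35999298095703, 5.43968391418457), 13.240520477294922) [435.6 330.2  10. ]
[array([441.1, 395.6]), array([459.7, 391.5]), array([430.1, 265.3]), array([411.6, 269.5])]
mb ((353.5846252441406, 218.1769561767578), (5.953666687011719, 37.08638381958008), 82.87498474121094) [ 437.9 -351.    10. ]
[array([ 440.8, -284.5]), array([ 455.8, -415.9]), array([ 434.9, -417.9]), array([ 420.1, -286.7])]
[[   0.4   -0.8   -0.3  310.1]
 [  -0.9   -0.4   -0.1 -432.4]
 [   0.     0.3   -0.9  373.8]
 [   0.     0.     0.     1. ]] 70.0366340372636
[[ 0.9  0.4 -0. ]
 [ 0.4 -0.9  0. ]
 [ 0.  -0.  -1. ]]
t 1.2 tcp [ 234.4 -469.8  231.3] toolY deg -63.5 d [ 0.3 -0.2  0.1] yaw 0.463 j1,j6 [-1.3 -0.2] F [ 0.6 -0.2 -0.6] w 0.999 gf 0.0
```

```bash
python3 -m pendant '0 0 0 0.155;0 0 0 0.155;0 0 0 0.155;0.019 -0.059 0 0;0.019 -0.059 0 0;0.019 -0.059 0 0;0.019 -0.059 0 0;0.019 -0.059 0 0;0.019 -0.059 0 0;0.019 -0.059 0 0' 1 40; python3 -m pendant '0.019 -0.059 0 0;0.019 -0.059 0 0;0.019 -0.059 0 0;0.019 -0.059 0 0;0 0 0.03 0;0 0 0 0'
python3 - <<'E'
from h import *
go(444,181,31,90)
c=cap('wrist','w1.png')
for q in('jar_blue_center',): print([(np.round(d['at'],1),d['p'],proj(c,d['at'])[0].round()) for d in models.boxes_of('wrist',q)[:2]])
print('expect cap top centre',proj(c,[444,181,68]))
E
```

```text
time_s: 2.45
eef_pos: [368.6, -55.2, 231.6]
ee_rot: [0.0, 1.0, -0.001, 0.001]
force: [1.5, -1.0, 0.1]
grip_width: 0.998
grip_force: 0.0
time_s: 3.2
eef_pos: [443.8, 179.0, 199.8]
ee_rot: [0.0, 1.0, -0.001, -0.002]
force: [-0.9, -0.3, 1.1]
grip_width: 1.0
grip_force: 0.0
t 3.2 tcp [443.8 179.  199.8] toolY deg -90.1 d [ 0.0009 -0.0021  0.1688] yaw -0.001 j1,j6 [0.14 1.71] F [-0.9 -0.3  1.1] w 1.0 gf 0.0
[(array([448.6, 179.5,  68.2]), 0.58, array([258., 178.]))]
expect cap top centre [[256.19055473 182.61579832]]
```

View pics/w1.png

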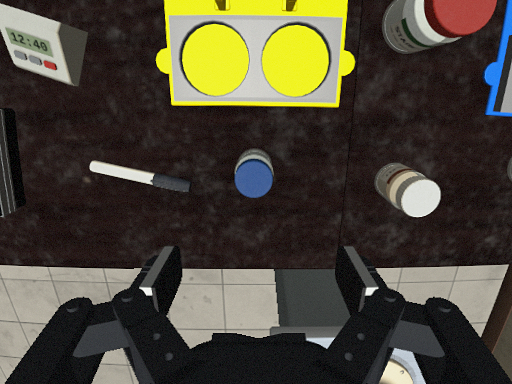

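```bash
python3 -m pendant '0.001 -0.002 0.045 0;0 0 0.045 0;0 0 0.04 0;0 0 0.03 0;0 0 0.012 0;0 0 0 0'; python3 -m pendant '0 0 0 0;0 0 0 0;0 0 0 0;0 0 0 0;0 0 0 0;0 0 0 0' 0 40; python3 -m pendant '0 0 -0.01 0;0 0 -0.03 0;0 0 -0.04 0;0 0 -0.03 0;0 0 0 0'
python3 - <<'E'
from h import *
go(560,-163,160,90)
E
```

```text
time_s: 4.05
eef_pos: [446.4, 180.5, 30.0]
ee_rot: [-0.0, 1.0, -0.001, 0.0]
force: [0.5, -0.0, -0.7]
grip_width: 0.998
grip_force: 0.0
time_s: 4.8
eef_pos: [446.3, 181.0, 30.3]
ee_rot: [-0.0, 1.0, -0.001, 0.001]
force: [-1.1, 0.5, 7.7]
grip_width: 0.487
grip_force: 39.9
time_s: 5.42
eef_pos: [446.7, 180.9, 141.4]
ee_rot: [-0.0, 1.0, -0.001, 0.002]
force: [-0.7, 0.3, -1.8]
grip_width: 0.485
grip_force: 41.2
t 5.42 tcp [446.7 180.9 141.4] toolY deg -90.1 d [ 0.1141  0.3437 -0.0183] yaw -0.002 j1,j6 [0.14 1.71] F [-0.7  0.3 -1.8] w 0.485 gf 41.2
```

```bash
python3 -m pendant '0.01 0.03 0 0;0.02 0.057 0 0;0.02 0.057 0 0;0.02 0.057 0 0;0.02 0.057 0 0;0.02 0.057 0 0;0.004 0.029 0 0;0 0 0 0'
python3 - <<'E'
from h import *
go(561,-163,36,90)
c=cap('wrist','w2.png')
hsv=cv2.cvtColor(c['color'],cv2.COLOR_RGB2HSV);H,S,V=[hsv[...,i] for i in range(3)]
for i,l,s,ce in blobs(c,(H>98)&(H<116)&(S>80)&(V>140),300,90000): print(s,ce,ray(c,*ce,5))
E
```

```text
time_s: 6.42
eef_pos: [558.4, -165.0, 137.5]
ee_rot: [-0.001, 1.0, -0.002, -0.001]
force: [-0.6, 1.6, -1.6]
grip_width: 0.484
grip_force: 41.3
t 6.42 tcp [ 558.4 -165.   137.5] toolY deg -90.3 d [ 0.0028 -0.002   0.1015] yaw -0.005 j1,j6 [-0.49  1.09] F [-0.6  1.6 -1.6] w 0.484 gf 41.3
[ 196   66  211   81 1267] [294.06866614  98.71349645] [ 642.53487242 -199.59610123    5.        ]
[ 216  249   85   72 4736] [257.93053209 284.26583615] [ 430.05761934 -164.01272111    5.        ]
[427 267  38  17 438] [445.1826484  274.60502283] [ 439.36862325 -395.37358286    5.        ]
```

View pics/w2.png

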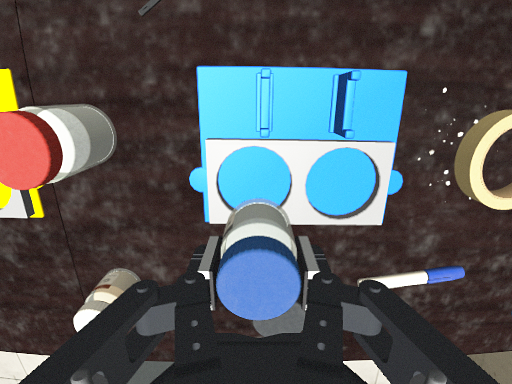

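Run:
```python
from h import *
c=cap('wrist')
print(ray(c,254.5,181,12),ray(c,341,182,12), ray(c,259,288,137.5-30+68-0))
# rest uprights tops
for uv in((265,102),(346,104)): print(ray(c,*uv,43))
go(561,-163,36,90)
```

```text
[ 562.43145748 -159.6382773    12.        ] [ 561.20364209 -248.51578813   12.        ] [ 559.93784228 -164.0437975   175.5       ]
[ 640.00941425 -169.32503627   43.        ]
[ 638.6826089 -236.8834841   43.       ]
t 6.53 tcp [ 558.5 -162.7  138.2] toolY deg -90.1 d [0.0027 0.0004 0.1022] yaw -0.002 j1,j6 [-0.48  1.09] F [ 0.5  0.1 -1.7] w 0.488 gf 41.2
```

```bash
python3 -m pendant '0.003 -0.001 0.02 0;0 0 0.035 0;0 0 0.03 0;0 0 0.01 0;0 0 0 0;0 0 0 0'; python3 -m pendant '0 0 0.003 0;0 0 0 0;0 0 0 0'
```

```text
time_s: 7.28
eef_pos: [562.7, -162.5, 45.6]
ee_rot: [0.0, 1.0, -0.001, 0.001]
force: [-0.0, 0.4, -1.4]
grip_width: 0.483
grip_force: 41.2
time_s: 7.65
eef_pos: [562.1, -162.6, 41.5]
ee_rot: [0.0, 1.0, -0.001, 0.0]
force: [0.5, -0.2, -0.3]
grip_width: 0.485
grip_force: 41.2
```

```bash
python3 -m pendant '0 0 0.003 0;0 0 0.001 0;0 0 0 0;0 0 0 0';python3 -m pendant '0 0 0.001 0;0 0 0 0;0 0 0 0'
```

```text
time_s: 8.15
eef_pos: [562.1, -162.5, 37.3]
ee_rot: [0.0, 1.0, -0.001, 0.0]
force: [-0.2, -0.7, -1.6]
grip_width: 0.481
grip_force: 41.2
time_s: 8.52
eef_pos: [562.0, -162.5, 36.3]
ee_rot: [-0.0, 1.0, -0.001, -0.0]
force: [0.1, 0.0, -1.6]
grip_width: 0.486
grip_force: 41.2
```

```bash
python3 -m pendant '0 0 0.001 0;0 0 0 0;0 0 0 0';python3 -m pendant '0 0 0.001 0;0 0 0 0;0 0 0 0'
```

```text
time_s: 8.9
eef_pos: [562.1, -162.5, 35.4]
ee_rot: [0.0, 1.0, -0.001, 0.0]
force: [-0.2, -0.5, 0.8]
grip_width: 0.483
grip_force: 41.5
time_s: 9.28
eef_pos: [562.2, -162.6, 35.4]
ee_rot: [0.0, 1.0, -0.001, 0.0]
force: [-4.3, 1.7, 10.1]
grip_width: 0.485
grip_force: 42.4
```

```bash
python3 -m pendant '0 0 0 0;0 0 0 0;0 0 0 0;0 0 0 0' 0.7; python3 -m pendant '0 0 -0.03 0;0 0 -0.05 0;0 0 -0.06 0;-0.05 0.005 0 0;-0.055 0.013 0 0;0 0 0 0;0 0 0 0' 1
python3 - <<'E'
from h import *
c=cap('wrist','w3.png')
go(448,-184,38,90)
print('expect black cap',proj(c,[448,-184,82]),'blue jar top',proj(c,[562,-162.5,73]))
E
```

```text
time_s: 9.78
eef_pos: [562.0, -162.5, 34.2]
ee_rot: [-0.0, 1.0, -0.001, -0.0]
force: [0.2, 0.1, 0.7]
grip_width: 0.705
grip_force: 0.0
time_s: 10.65
eef_pos: [457.6, -180.5, 174.7]
ee_rot: [0.0, 1.0, -0.001, 0.001]
force: [0.2, -0.3, 1.2]
grip_width: 0.997
grip_force: 0.0
t 10.7 tcp [ 457.9 -180.4  174.5] toolY deg -90.1 d [-0.01    0.0035  0.1365] yaw -0.002 j1,j6 [-0.61  0.96] F [0.4 0.6 0.6] w 1.003 gf 0.0
expect black cap [[261.90623342 205.83513107]] blue jar top [[236.13289884  73.97145377]]
```

View pics/w3.png

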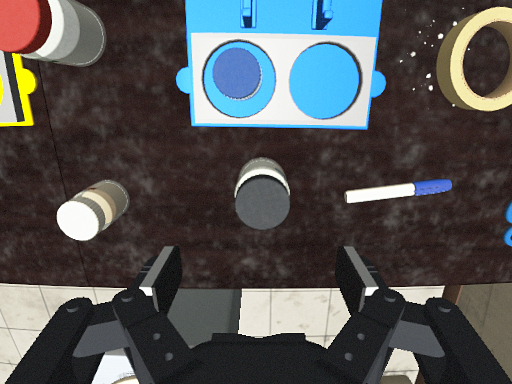

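```bash
python3 -m pendant '-0.008 0.0035 0.04 0;0 0 0.045 0;0 0 0.035 0;0 0 0.0125 0;0 0 0 0;0 0 0 0'; python3 -m pendant '0 0 0 0;0 0 0 0;0 0 0 0;0 0 0 0;0 0 0 0' 0 40; python3 -m pendant '0 0 -0.01 0;0 0 -0.03 0;0 0 -0.04 0;0 0 -0.02 0;0 0 0 0;0 0 0 0'
python3 - <<'E'
from h import *
go(560,-251.5,52,90)
E
```

```text
time_s: 11.45
eef_pos: [449.9, -184.2, 43.0]
ee_rot: [0.001, 1.0, -0.001, 0.001]
force: [-0.1, -0.2, -0.3]
grip_width: 0.998
grip_force: 0.0
time_s: 12.08
eef_pos: [449.4, -184.0, 42.8]
ee_rot: [0.0, 1.0, -0.001, 0.001]
force: [-1.7, 0.9, 8.1]
grip_width: 0.619
grip_force: 41.2
time_s: 12.82
eef_pos: [448.6, -183.5, 141.0]
ee_rot: [-0.0, 1.0, -0.001, -0.001]
force: [-0.4, 0.2, -1.9]
grip_width: 0.617
grip_force: 42.8
t 12.82 tcp [ 448.6 -183.5  141. ] toolY deg -90.1 d [0.1117 0.0679 0.0888] yaw -0.002 j1,j6 [-0.63  0.94] F [-0.4  0.2 -1.9] w 0.617 gf 42.8
```

```bash
python3 -m pendant '0.025 0.015 0 0;0.04 0.025 0 0;0.04 0.022 0 0;0.008 0.005 0 0;0 0 0 0;0 0 0 0'
python3 - <<'E'
from h import *
go(561.5,-251,52,90)
E
```

```text
time_s: 13.58
eef_pos: [561.0, -250.4, 141.5]
ee_rot: [-0.0, 1.0, -0.001, -0.001]
force: [-0.2, -0.4, -1.8]
grip_width: 0.619
grip_force: 42.8
t 13.57 tcp [ 561.  -250.4  141.5] toolY deg -90.1 d [0.0006 0.0007 0.0895] yaw -0.002 j1,j6 [-0.61  0.96] F [-0.2 -0.4 -1.8] w 0.619 gf 42.8
```

```bash
python3 -m pendant '0 0.001 0.02 0;0 0 0.03 0;0 0 0.025 0;0 0 0.01 0;0 0 0.004 0;0 0 0 0;0 0 0 0'; python3 -m pendant '0 0 0.001 0;0 0 0 0;0 0 0 0';python3 -m pendant '0 0 0.001 0;0 0 0 0;0 0 0 0'
```

```text
time_s: 14.45
eef_pos: [562.2, -252.2, 53.7]
ee_rot: [0.0, 1.0, -0.001, 0.001]
force: [0.1, -1.0, -0.5]
grip_width: 0.622
grip_force: 42.8
time_s: 14.82
eef_pos: [561.9, -252.0, 51.9]
ee_rot: [0.0, 1.0, -0.001, 0.0]
force: [0.5, -0.4, -1.2]
grip_width: 0.622
grip_force: 42.8
time_s: 15.2
eef_pos: [561.8, -252.0, 50.8]
ee_rot: [-0.0, 1.0, -0.001, -0.0]
force: [-0.8, -0.1, -1.9]
grip_width: 0.62
grip_force: 42.8
```

```bash
python3 -m pendant '0 0 0.001 0;0 0 0 0;0 0 0.001 0;0 0 0 0;0 0 0 0';python3 -m pendant '0 0 0.001 0;0 0 0 0;0 0 0 0'
```

```text
time_s: 15.82
eef_pos: [561.9, -252.0, 48.8]
ee_rot: [0.0, 1.0, -0.001, 0.0]
force: [-0.2, 0.6, -1.4]
grip_width: 0.621
grip_force: 42.8
time_s: 16.2
eef_pos: [561.9, -252.0, 47.9]
ee_rot: [0.0, 1.0, -0.001, 0.0]
force: [-0.5, 0.7, 0.5]
grip_width: 0.618
grip_force: 43.0
```

```bash
python3 -m pendant '0 0 0 0;0 0 0 0;0 0 0 0;0 0 -0.02 0;0 0 -0.06 0;0 0 -0.06 0;-0.01 -0.04 0 0;-0.012 -0.058 0 0;-0.012 -0.058 0 0;-0.012 -0.058 0 0' 0.76; python3 -m pendant '-0.012 -0.058 0 0;-0.012 -0.058 0 0;-0.012 -0.058 0 0;-0.012 -0.058 0 0;-0.012 -0.058 0 0;-0.012 -0.058 0 0;-0.01 -0.058 0 0;0 -0.02 0 0;0 0 0 0;0 0 0 0' 1
python3 - <<'E'
from h import *
c=cap('wrist','w4.png')
go(435.6,330,170,-13.2)
hsv=cv2.cvtColor(c['color'],cv2.COLOR_RGB2HSV);V=hsv[...,2]
print('exp',proj(c,[435.6,330.2,10]), proj(c,[[450,394,10],[421,267,10]]))
E
```

```text
time_s: 17.45
eef_pos: [515.7, -36.2, 188.0]
ee_rot: [0.0, 1.0, -0.001, 0.0]
force: [0.2, -0.4, 0.4]
grip_width: 0.754
grip_force: 0.0
time_s: 18.7
eef_pos: [435.5, 387.4, 187.7]
ee_rot: [0.0, 1.0, -0.001, -0.0]
force: [0.0, 0.1, 0.8]
grip_width: 1.001
grip_force: 0.0
t 18.75 tcp [435.6 387.3 187.9] toolY deg -90.2 d [0.0002 0.0573 0.0179] yaw -1.344 j1,j6 [0.53 2.1 ] F [ 0.4 -0.6  0.2] w 0.996 gf 0.0
exp [[305.54116128 171.87605684]] [[252.60653454 160.23176192]
 [355.90758433 183.36496824]]
```

View pics/w4.png

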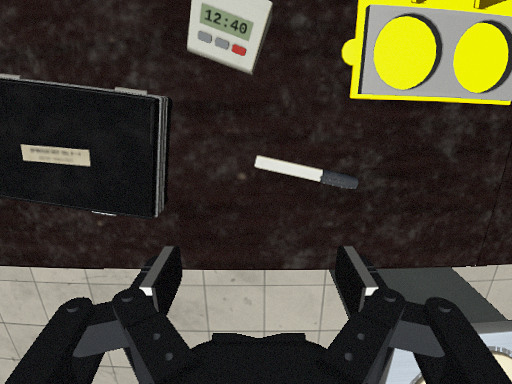

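```bash
python3 -m pendant '0 0.058 0 -0.168;0 0 0 -0.168;0 0 0 -0.168;0 0 0 -0.168;0 0 0 -0.168;0 0 0 -0.168;0 0 0 -0.168;0 0 0 -0.168;0 0 0 0;0 0 0 0'
python3 - <<'E'
from h import *
c=cap('wrist','w5.png')
go(435.6,328.5,120,-13.2)
print('exp',proj(c,[[435.6,328.5,10],[450,391,10],[421,266,10]]))
E
```

```text
time_s: 20.0
eef_pos: [435.3, 329.8, 187.9]
ee_rot: [0.0, 0.785, 0.62, 0.0]
force: [-0.3, -0.5, -0.1]
grip_width: 1.0
grip_force: 0.0
t 20.05 tcp [435.3 329.9 187.9] toolY deg -13.3 d [-0.0013  0.0007  0.0679] yaw -0.002 j1,j6 [0.43 0.67] F [0.5 0.2 0.4] w 1.004 gf 0.0
exp [[258.0582979  172.54770771]
 [257.70918997 117.93405284]
 [258.21640637 220.99042663]]
```

View pics/w5.png

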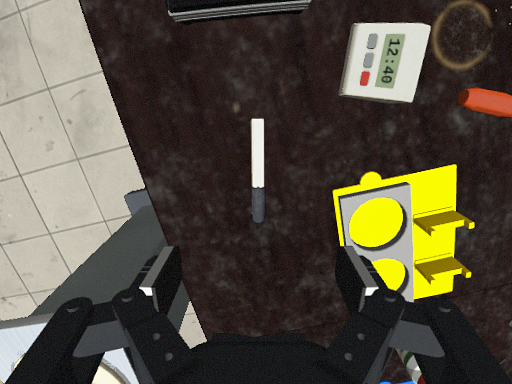

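```bash
python3 -m pendant '-0.001 0 0.05 0;0 0 0.055 0;0 0 0.045 0;0 0 0.02 0;0 0 0.01 0;0 0 0 0;0 0 0 0';python3 -m pendant '0 0 0.002 0;0 0 0 0;0 0 0 0'
```

```text
time_s: 20.92
eef_pos: [435.5, 329.6, 8.8]
ee_rot: [0.0, 0.783, 0.622, 0.001]
force: [0.3, 0.7, -0.8]
grip_width: 1.001
grip_force: 0.0
time_s: 21.3
eef_pos: [435.0, 329.3, 6.0]
ee_rot: [0.0, 0.783, 0.622, 0.0]
force: [1.0, 1.4, -0.7]
grip_width: 1.003
grip_force: 0.0
```

```bash
python3 -m pendant '0 0 0.002 0;0 0 0 0;0 0 0 0;0 0 0 0;0 0 0 0;0 0 0 0;0 0 0 0;0 0 0 0' 0 30;python3 -m pendant '0 0 -0.01 0;0 0 -0.04 0;0 0 -0.05 0;0 0 -0.05 0;0 0 0 0;0 0 0 0'
python3 - <<'E'
from h import *
go(638.5,-205,150,0.8)
E
```

```text
time_s: 22.3
eef_pos: [435.0, 329.3, 3.9]
ee_rot: [0.0, 0.783, 0.622, 0.0]
force: [-0.1, -0.2, 2.3]
grip_width: 0.165
grip_force: 31.4
time_s: 23.05
eef_pos: [434.4, 329.1, 153.2]
ee_rot: [-0.0, 0.783, 0.622, -0.001]
force: [0.5, 0.7, -0.9]
grip_width: 0.164
grip_force: 31.1
t 23.05 tcp [434.4 329.1 153.2] toolY deg -13.1 d [-0.4738  0.32    0.0033] yaw -0.243 j1,j6 [0.43 0.66] F [ 0.5  0.7 -0.9] w 0.164 gf 31.1
```

```bash
python3 -m pendant '0 0 0 -0.1075;0 0 0 -0.1075;-0.03 0.012 0 0;-0.056 0.0205 0 0;-0.056 0.0205 0 0;-0.056 0.0205 0 0;-0.056 0.0205 0 0;-0.056 0.0205 0 0;-0.056 0.0205 0 0;-0.056 0.0205 0 0';python3 -m pendant '-0.056 0.0205 0 0;-0.04 0.0205 0 0;-0.013 0.008 0 0;0 0 0 0;0 0 0 0'
python3 - <<'E'
from h import *
c=cap('wrist','w6.png')
go(639,-205,150,-0.8)
print('exp rest tops',proj(c,[[639.4,-169,38],[638.5,-241,38]]),proj(c,[[561.5,-251,87]]))
E
```

```text
time_s: 24.3
eef_pos: [584.2, -96.6, 152.1]
ee_rot: [-0.001, 0.712, 0.702, -0.001]
force: [0.3, 0.2, 0.5]
grip_width: 0.171
grip_force: 31.1
time_s: 24.92
eef_pos: [631.5, -203.5, 152.9]
ee_rot: [-0.001, 0.712, 0.702, -0.0]
force: [-0.2, -0.1, -0.5]
grip_width: 0.165
grip_force: 31.1
t 24.98 tcp [ 631.6 -203.4  153.3] toolY deg -0.8 d [-0.0015  0.0074  0.0033] yaw 0.001 j1,j6 [-0.49 -0.47] F [-0.5  0.2 -0.3] w 0.165 gf 31.1
exp rest tops [[265.50556712 153.03227608]
 [264.93069338 222.18240653]] [[179.04582234 256.93456447]]
```

View pics/w6.png

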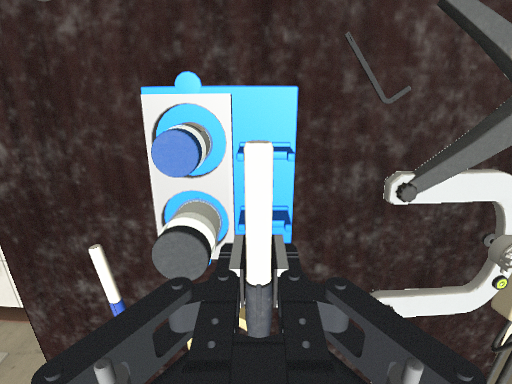

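Run:
```python
import cv2
a=cv2.imread('pics/w6.png')[80:260,135:315];cv2.imwrite('pics/w6c.png',cv2.resize(a,None,fx=3.2,fy=3.2,interpolation=cv2.INTER_CUBIC))
from h import *
c=cap('wrist')
# tray frame hypothesised: corners and horns
o=np.array([592,-205.,0]);ps=np.radians(-0.8);X=np.array([np.cos(ps),np.sin(ps),0]);Y=np.array([-X[1],X[0],0])
for n,(x,y,z) in dict(cnr1=(80,100,0),cnr2=(-80,100,0),cnr3=(80,-100,0),blk=(6,95,17),hornL=(18,40,48),hornR=(76,40,48),hL2=(18,-32,48),hR2=(76,-32,48)).items():
    q=proj(c,o+X*x+Y*y+[0,0,z])[0];print(n,q.round(1),((q-[135,80])*3.2).round())
```

```text
cnr1 [297.5  84.5] [520.  14.]
cnr2 [141.3  85.4] [20. 17.]
cnr3 [290.  256.1] [496. 564.]
blk [222.8  88.9] [281.  29.]
hornL [233.9 151.4] [316. 228.]
hornR [297.5 151.5] [520. 229.]
hL2 [235.9 223.2] [323. 458.]
hR2 [294.1 223.3] [509. 459.]
```

View pics/w6c.png

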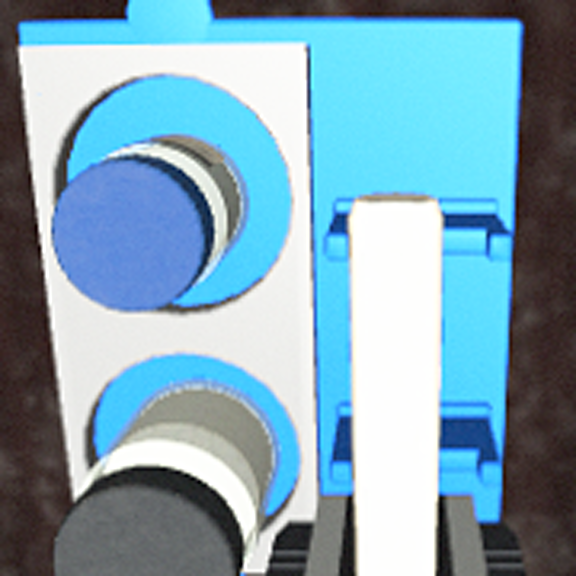

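```bash
python3 -m pendant '-0.0035 0.0085 0.02 0;0 0 0.035 0;0 0 0.025 0;0 0 0.015 0;0 0 0.005 0;0 0 0 0;0 0 0 0'
python3 - <<'E'
from h import *
c=cap('wrist')
e=ray(c,258.5,142,0)
p,M,s=tool()
print('marker end if y+64:',proj(c,[[p[0],p[1]+64,p[2]+4.6+8],[p[0],p[1]+62,p[2]+4.6+8]]))
go(640,-207,42,-.8)
E
```

```text
time_s: 25.9
eef_pos: [640.9, -208.3, 54.9]
ee_rot: [0.001, 0.712, 0.702, 0.0]
force: [0.2, -0.1, 0.2]
grip_width: 0.168
grip_force: 31.1
marker end if y+64: [[254.7617395  142.47468728]
 [254.83439868 146.68526413]]
t 25.95 tcp [ 640.8 -208.3   54.8] toolY deg -0.8 d [ 0.0013 -0.0008  0.0128] yaw -0.0 j1,j6 [-0.49 -0.47] F [-0.1  0.5  0.6] w 0.164 gf 31.1
```

```bash
python3 -m pendant '0.001 0 0.005 0;0 0 0.003 0;0 0 0 0;0 0 0.001 0;0 0 0 0;0 0 0 0';python3 -m pendant '0 0 0.001 0;0 0 0 0;0 0 0 0';python3 -m pendant '0 0 0.001 0;0 0 0 0;0 0 0 0'
```

```text
time_s: 26.7
eef_pos: [640.4, -207.1, 44.9]
ee_rot: [0.0, 0.712, 0.702, 0.0]
force: [-0.3, 0.7, -0.6]
grip_width: 0.165
grip_force: 31.1
time_s: 27.08
eef_pos: [640.4, -207.1, 43.8]
ee_rot: [0.0, 0.712, 0.702, 0.0]
force: [0.2, -0.3, 0.1]
grip_width: 0.166
grip_force: 31.1
time_s: 27.45
eef_pos: [640.4, -207.1, 42.8]
ee_rot: [-0.0, 0.712, 0.702, -0.0]
force: [0.0, -0.1, -0.4]
grip_width: 0.165
grip_force: 31.1
```

```bash
python3 -m pendant '0 0 0.001 0;0 0 0 0;0 0 0 0';python3 -m pendant '0 0 0.0005 0;0 0 0 0;0 0 0 0'
```

```text
time_s: 27.82
eef_pos: [640.5, -207.2, 41.9]
ee_rot: [0.0, 0.712, 0.702, 0.0]
force: [-0.3, 0.5, 2.1]
grip_width: 0.163
grip_force: 31.3
time_s: 28.2
eef_pos: [640.5, -207.2, 42.0]
ee_rot: [0.0, 0.712, 0.702, 0.0]
force: [-1.9, 0.3, 5.5]
grip_width: 0.167
grip_force: 31.8
```

```bash
python3 -m pendant '0 0 0 0;0 0 0 0;0 0 0 0;0 0 -0.01 0;0 0 -0.03 0;0 0 -0.05 0;0 0 -0.06 0;0 0 0 0' 0.4;python3 -m pendant '0.02 -0.02 0 0;0.041 -0.043 0 0;0.041 -0.043 0 0;0.041 -0.043 0 0;0.041 -0.043 0 0;0.022 -0.021 0 0;0 0 0 0;0 0 0 0' 1
python3 - <<'E'
from h import *
c=cap('wrist','w7.png')
go(427,-1,33,-.8)
print('exp',proj(c,[427,-1,72]),'marker',proj(c,[[641,-143,55],[639.5,-271,55]]),[(np.round(d['at'],1),d['p'],proj(c,d['at'])[0].round()) for d in models.boxes_of('wrist','jar_white_center')[:2]])
E
```

```text
time_s: 29.2
eef_pos: [642.1, -207.9, 197.8]
ee_rot: [0.005, 0.712, 0.702, 0.002]
force: [-0.5, -0.1, -0.2]
grip_width: 0.398
grip_force: 0.0
time_s: 30.2
eef_pos: [430.8, 1.4, 191.3]
ee_rot: [0.0, 0.712, 0.702, 0.0]
force: [0.2, 0.3, 0.6]
grip_width: 1.0
grip_force: 0.0
t 30.25 tcp [430.9   1.2 191.2] toolY deg -0.8 d [-0.0022 -0.0039  0.1582] yaw -0.001 j1,j6 [-0.27 -0.26] F [-0.3  0.5 -0.2] w 1.0 gf 0.0
exp [[253.64833609 188.54671131]] marker [[424.35382753 288.2813326 ]
 [404.34458229 360.20066838]] [(array([427.2,   7.3,  72.3]), 0.96, array([254., 181.])), (array([ 642.3, -158.7,   45.5]), 0.73, array([419., 293.]))]
```

View pics/w7.png

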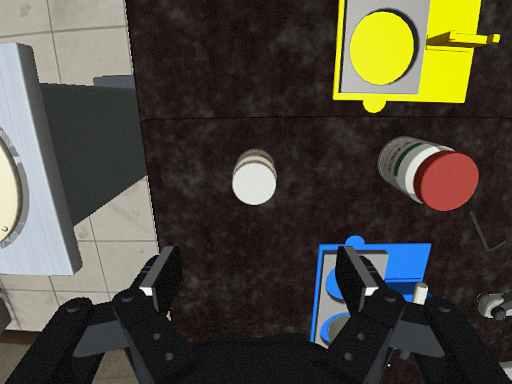

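```bash
python3 -m pendant '0.002 -0.003 0.045 0;0 0 0.05 0;0 0 0.04 0;0 0 0.02 0;0 0 0.003 0;0 0 0 0;0 0 0 0';python3 -m pendant '0 0 0 0;0 0 0 0;0 0 0 0;0 0 0 0;0 0 0 0' 0 40;python3 -m pendant '0 0 -0.01 0;0 0 -0.03 0;0 0 -0.04 0;0 0 -0.03 0;0 0 0 0;0 0 0 0'
python3 - <<'E'
from h import *
c=cap('wrist','w8.png')
hsv=cv2.cvtColor(c['color'],cv2.COLOR_RGB2HSV);H,S,V=[hsv[...,i] for i in range(3)]
for i,l,s,ce in blobs(c,(H>22)&(H<38)&(S>80)&(V>120),300,90000): print(s,ce,ray(c,*ce,5))
go(566,138,41,-.8)
E
```

```text
time_s: 31.18
eef_pos: [428.0, 3.6, 34.1]
ee_rot: [0.001, 0.712, 0.702, 0.0]
force: [0.6, -0.3, -0.4]
grip_width: 1.003
grip_force: 0.0
time_s: 31.8
eef_pos: [427.5, 3.9, 33.9]
ee_rot: [0.0, 0.712, 0.702, 0.0]
force: [-3.2, -0.5, 8.2]
grip_width: 0.519
grip_force: 39.7
time_s: 32.55
eef_pos: [426.8, 4.0, 142.4]
ee_rot: [-0.001, 0.712, 0.702, -0.0]
force: [-0.4, 0.0, -2.0]
grip_width: 0.522
grip_force: 41.6
[ 349    0  163  119 5199] [447.0632814   76.54933641] [614.10024824 109.10842537   5.        ]
[ 371    0   74   86 4964] [407.25705077  41.83420629] [569.38355772 139.26283329   5.        ]
[ 460    0   52   38 1575] [487.89904762  15.92      ] [647.43403636 165.49945774   5.        ]
t 32.6 tcp [426.7   4.  142.2] toolY deg -0.8 d [0.1359 0.1376 0.101 ] yaw -0.0 j1,j6 [-0.27 -0.25] F [ 0.1 -0.4 -2.8] w 0.521 gf 41.6
```

View pics/w8.png

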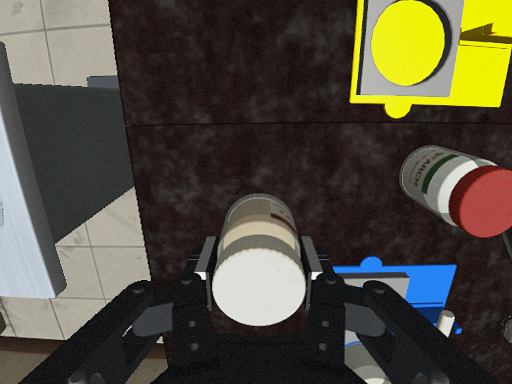

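```bash
python3 -m pendant '0.02 0.02 0 0;0.04 0.04 0 0;0.04 0.04 0 0;0.03 0.032 0 0;0.006 0.007 0 0;0 0 0 0;0 0 0 0'
python3 - <<'E'
from h import *
go(566,139,41,-.8)
E
```

```text
time_s: 33.48
eef_pos: [567.5, 137.1, 142.9]
ee_rot: [-0.0, 0.712, 0.702, -0.0]
force: [-0.0, -0.9, -2.7]
grip_width: 0.519
grip_force: 41.7
t 33.48 tcp [567.5 137.1 142.9] toolY deg -0.8 d [ 0.0019 -0.0014  0.102 ] yaw -0.001 j1,j6 [0.04 0.05] F [-0.  -0.9 -2.7] w 0.519 gf 41.7
```

```bash
python3 -m pendant '0.001 -0.0015 0.02 0;0 0 0.035 0;0 0 0.03 0;0 0 0.01 0;0 0 0.004 0;0 0 0 0;0 0 0 0';python3 -m pendant '0 0 0.001 0;0 0 0 0;0 0 0.001 0;0 0 0 0;0 0 0 0';python3 -m pendant '0 0 0.001 0;0 0 0 0;0 0 0 0'
```

```text
time_s: 34.35
eef_pos: [567.2, 138.9, 45.3]
ee_rot: [0.001, 0.712, 0.702, 0.001]
force: [-0.3, -0.2, -2.2]
grip_width: 0.519
grip_force: 41.7
time_s: 34.98
eef_pos: [566.8, 138.9, 42.3]
ee_rot: [-0.0, 0.712, 0.702, -0.0]
force: [0.1, 0.5, -1.4]
grip_width: 0.521
grip_force: 41.7
time_s: 35.35
eef_pos: [566.8, 138.9, 41.3]
ee_rot: [0.0, 0.712, 0.702, 0.0]
force: [-0.7, 0.3, -1.9]
grip_width: 0.52
grip_force: 41.7
```

```bash
python3 -m pendant '0 0 0.001 0;0 0 0 0;0 0 0.0005 0;0 0 0 0;0 0 0 0';python3 -m pendant '0 0 0.001 0;0 0 0 0;0 0 0 0'
```

```text
time_s: 35.98
eef_pos: [566.8, 138.9, 39.8]
ee_rot: [-0.0, 0.712, 0.702, -0.0]
force: [-0.2, -0.0, -1.8]
grip_width: 0.518
grip_force: 41.7
time_s: 36.35
eef_pos: [566.9, 139.0, 39.0]
ee_rot: [0.0, 0.712, 0.702, 0.0]
force: [-1.0, 0.0, 1.8]
grip_width: 0.52
grip_force: 42.0
```

```bash
python3 -m pendant '0 0 0 0;0 0 0 0;0 0 0 0;0 0 -0.02 0;0 0 -0.06 0;0 0 -0.06 0;0 0 -0.01 0;-0.03 -0.007 0 0;-0.056 -0.015 0 0;-0.056 -0.015 0 0' 0.65;python3 -m pendant '-0.056 -0.015 0 0;-0.056 -0.015 0 0;-0.056 -0.015 0 0;-0.056 -0.015 0 0;-0.056 -0.015 0 0;-0.056 -0.015 0 0;-0.01 -0.002 0 0;0 0 0 -0.127;0 0 0 0;0 0 0 0' 1
python3 - <<'E'
from h import *
c=cap('wrist','w9.png')
go(438,-351,8,6.5)
print('exp',proj(c,[[438,-351,10],[430.6,-287,10],[445.4,-415,10]]))
E
```

```text
time_s: 37.6
eef_pos: [526.8, -3.8, 187.8]
ee_rot: [-0.001, 0.712, 0.702, -0.0]
force: [0.7, -0.4, -0.2]
grip_width: 0.65
grip_force: 0.0
time_s: 38.85
eef_pos: [431.2, -346.5, 188.6]
ee_rot: [-0.0, 0.667, 0.745, 0.0]
force: [-0.3, -0.0, -0.3]
grip_width: 1.0
grip_force: 0.0
t 38.9 tcp [ 431.2 -346.6  188.7] toolY deg 6.4 d [-0.0052  0.0063  0.1806] yaw -0.002 j1,j6 [-0.89 -1.  ] F [-0.3  0.8 -0.5] w 1.001 gf 0.0
exp [[262.7746912  175.48242276]
 [262.89214642 121.08836547]
 [262.65199677 223.67143547]]
```

View pics/w9.png

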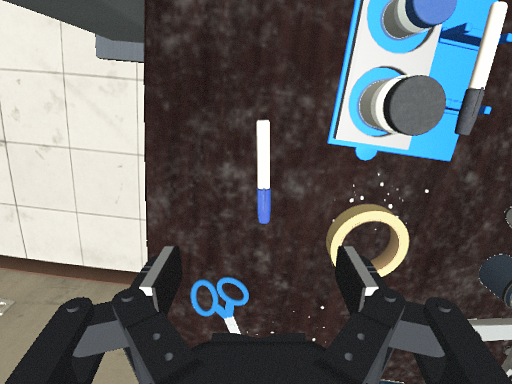

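```bash
python3 -m pendant '-0.004 0.0065 0.05 0;0 0 0.055 0;0 0 0.045 0;0 0 0.02 0;0 0 0.01 0;0 0 0 0;0 0 0 0';python3 -m pendant '0 0 0.002 0;0 0 0 0;0 0 0.002 0;0 0 0 0;0 0 0 0'
```

```text
time_s: 39.78
eef_pos: [438.3, -350.8, 9.8]
ee_rot: [0.001, 0.666, 0.746, -0.0]
force: [0.1, -0.1, -0.0]
grip_width: 1.003
grip_force: 0.0
time_s: 40.4
eef_pos: [437.8, -350.4, 4.8]
ee_rot: [-0.0, 0.666, 0.746, 0.0]
force: [-0.2, -0.0, 0.3]
grip_width: 1.002
grip_force: 0.0
```

```bash
python3 -m pendant '0 0 0 0;0 0 0 0;0 0 0 0;0 0 0 0;0 0 0 0;0 0 0 0;0 0 0 0' 0 30;python3 -m pendant '0 0 -0.01 0;0 0 -0.04 0;0 0 -0.05 0;0 0 -0.05 0;0 0 0 0.124;0 0 0 0;0 0 0 0'
python3 - <<'E'
from h import *
go(647,182,150,-.7)
E
```

```text
time_s: 41.28
eef_pos: [437.9, -350.5, 4.9]
ee_rot: [0.0, 0.666, 0.746, -0.0]
force: [0.4, -0.6, 2.6]
grip_width: 0.164
grip_force: 31.0
time_s: 42.15
eef_pos: [437.6, -350.2, 154.3]
ee_rot: [-0.001, 0.71, 0.704, 0.0]
force: [0.9, -0.4, 0.2]
grip_width: 0.165
grip_force: 30.7
t 42.15 tcp [ 437.6 -350.2  154.3] toolY deg -0.5 d [0.534  0.2047 0.0047] yaw 0.003 j1,j6 [-0.88 -0.88] F [ 0.9 -0.4  0.2] w 0.165 gf 30.7
```

```bash
python3 -m pendant '0.03 0.011 0 0;0.056 0.021 0 0;0.056 0.021 0 0;0.056 0.021 0 0;0.056 0.021 0 0;0.056 0.021 0 0;0.056 0.021 0 0;0.056 0.021 0 0;0.056 0.022 0 0;0.04 0.02 0 0';python3 -m pendant '0.016 0.006 0 0;0 0 0 0;0 0 0 0'
python3 - <<'E'
from h import *
c=cap('wrist')
a=c['color'][60:280,120:330,::-1];cv2.imwrite('pics/w10c.png',cv2.resize(a,None,fx=2.7,fy=2.7,interpolation=cv2.INTER_CUBIC))
go(647,182,46,-.7)
o=np.array([600,182.,0]);ps=np.radians(-0.7);X=np.array([np.cos(ps),np.sin(ps),0]);Y=np.array([-X[1],X[0],0])
for n,(x,y,z) in dict(cnr1=(80,100,0),cnr2=(-80,100,0),cnr3=(80,-100,0),hornL=(18,40,48),hornR=(76,40,48),hL2=(18,-32,48),hR2=(76,-32,48)).items():
    q=proj(c,o+X*x+Y*y+[0,0,z])[0];print(n,((q-[120,60])*2.7).round())
p,M,s=tool();print('marker end',((proj(c,p+[0,64,11])[0]-[120,60])*2.7).round())
E
```

```text
time_s: 43.4
eef_pos: [643.6, 167.8, 154.0]
ee_rot: [-0.0, 0.71, 0.704, -0.0]
force: [0.4, -1.3, -0.6]
grip_width: 0.166
grip_force: 30.7
time_s: 43.78
eef_pos: [649.4, 180.4, 154.4]
ee_rot: [-0.0, 0.711, 0.703, -0.0]
force: [-0.4, 0.5, -0.3]
grip_width: 0.161
grip_force: 30.7
t 43.83 tcp [649.5 180.2 154.7] toolY deg -0.7 d [ 0.0018 -0.0025  0.1087] yaw 0.001 j1,j6 [0.1  0.11] F [-0.  -0.3  0.4] w 0.165 gf 30.7
cnr1 [453.  57.]
cnr2 [32. 60.]
cnr3 [438. 522.]
hornL [278. 237.]
hornR [450. 237.]
hL2 [286. 431.]
hR2 [443. 432.]
marker end [366. 222.]
```

View pics/w10c.png

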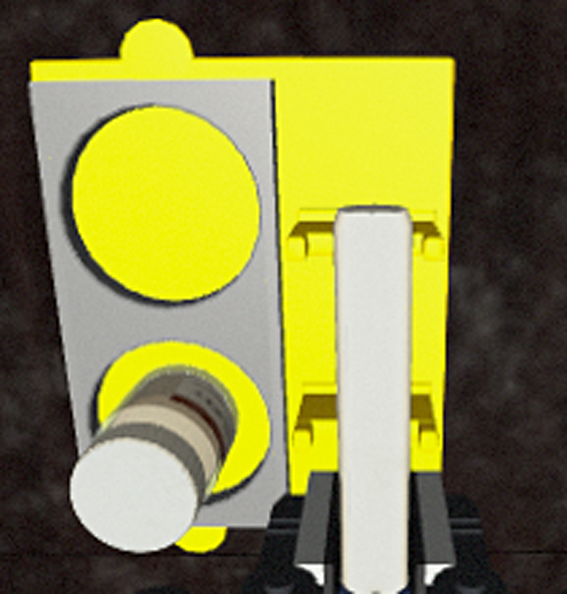

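```bash
python3 -m pendant '-0.001 -0.002 0.02 0;0 0 0.035 0;0 0 0.025 0;0 0 0.018 0;0 0 0.006 0;0 0 0 0;0 0 0 0';python3 -m pendant '0 0 0.002 0;0 0 0 0;0 0 0.001 0;0 0 0 0;0 0 0 0'
```

```text
time_s: 44.7
eef_pos: [648.2, 180.3, 51.9]
ee_rot: [0.001, 0.711, 0.703, 0.001]
force: [0.1, -0.9, 0.2]
grip_width: 0.168
grip_force: 30.7
time_s: 45.32
eef_pos: [647.7, 180.3, 47.8]
ee_rot: [0.0, 0.711, 0.703, 0.0]
force: [-1.1, -0.6, 0.1]
grip_width: 0.162
grip_force: 30.7
```

```bash
python3 -m pendant '-0.001 0 0.001 0;0 0 0.002 0;0 0 0 0;0 0 0 0';python3 -m pendant '0 0 0.001 0;0 0 0 0;0 0 0 0';python3 -m pendant '0 0 0.001 0;0 0 0 0;0 0 0 0'
```

```text
time_s: 45.82
eef_pos: [647.7, 179.3, 44.8]
ee_rot: [-0.0, 0.711, 0.703, -0.0]
force: [0.3, 0.3, -1.4]
grip_width: 0.166
grip_force: 30.7
time_s: 46.2
eef_pos: [647.7, 179.3, 43.8]
ee_rot: [-0.0, 0.711, 0.703, -0.0]
force: [-0.1, -0.0, -1.0]
grip_width: 0.165
grip_force: 30.7
time_s: 46.58
eef_pos: [647.8, 179.2, 43.0]
ee_rot: [0.0, 0.711, 0.703, 0.0]
force: [-1.2, -0.4, 0.7]
grip_width: 0.166
grip_force: 30.9
```

```bash
python3 -m pendant '0 0 0 0;0 0 0 0;0 0 0 0;0 0 -0.01 0;0 0 -0.03 0;0 0 -0.06 0;0 0 -0.06 0;-0.02 -0.05 0 0;-0.05 -0.05 0 0;-0.05 -0.05 0 0' 0.4;python3 -m pendant '-0.05 -0.05 0 0;0 -0.05 -0.03 0;0 -0.04 -0.03 0;0 0 0 0;0 0 0 0'
python3 - <<'E'
from h import *
c=cap('top')
a=c['color'][130:260,110:400,::-1];cv2.imwrite('pics/top1.png',cv2.resize(a,None,fx=2.75,fy=2.75,interpolation=cv2.INTER_CUBIC))
q=lambda P:((proj(c,P)-[110,130])*2.75).round()
print('marker ends exp',q([[648.4,245,54],[646.8,117,54],[640.8,-143,54],[639.2,-271,54]]))
E
```

```text
time_s: 47.82
eef_pos: [506.6, 71.5, 203.6]
ee_rot: [0.001, 0.711, 0.704, 0.0]
force: [-0.0, -1.5, 0.1]
grip_width: 0.402
grip_force: 0.0
time_s: 48.45
eef_pos: [373.8, 29.7, 262.8]
ee_rot: [0.0, 0.711, 0.703, 0.0]
force: [0.8, 0.5, -0.4]
grip_width: 0.398
grip_force: 0.0
marker ends exp [[199.  76.]
 [301.  77.]
 [508.  80.]
 [610.  81.]]
```

View pics/top1.png

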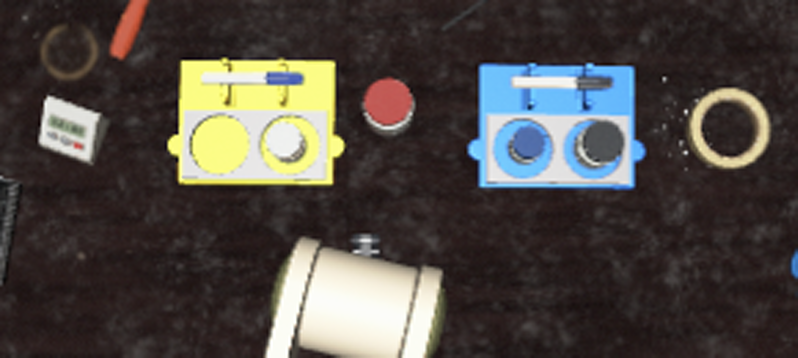

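The top view shows all three jars standing in their wells: white at (285,142), blue at (528,145), black at (603,142). Both markers lie centred on their rests, spanning 201–302 and 512–612. The red jar, timer and tape haven't moved, so I'm handing the job in.

```bash
python3 -c "
from rig import ctrl
print(ctrl.finish_job())"
```

```text
the job is handed in; nothing more can be done
None
```

Both kits are made up and handed in at about 48.5 s (limit 106 s): in the final top view all three jars stand in their own wells, both markers lie centred on their rests, and the red-capped jar, timer and tape are where they were.

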